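# Roll a jacketed tusk under the microscope and chock it

### The arm

A 7-joint arm with a two-finger parallel gripper is mounted at the origin on the work surface. World frame = base frame: x ahead of the robot, y to its left, z up, the work surface at z = 0. Lengths are in m, angles in rad, forces in N, time in s.
With the tool pointing down it reaches from about 0.425 to 0.875 m from the base axis. Payload 4.7 kg.
Tool frame: the origin (TCP) lies midway between the tips of the shut fingers; the grasp point (between the pads) lies 19 mm behind it (bot.grasp_offset is the distance from the TCP to the grasp point, in m); z points along the fingers, y is the direction in which the jaws open and shut (so a half turn about z gives the same grasp; the last joint's range is limited). The gripper opens to 87 mm and grips with 3 to 60 N. Pads are 19 mm wide; open, the fingers measure 117 mm over their backs; the gripper's body (75 mm by 190 mm) begins 51 mm behind the grasp point.
Start: joints at [1.325, 0.321, -0.07, 1.45, 0.023, 1.371, -0.057], TCP at [0.167, -0.628, 0.223] pointing down, gripper open.
Joint ranges: [-2.86, 2.86], [-0.3, 2.09], [-1.38, 1.24], [0.06, 2.45], [-1.56, 4.7], [0.09, 2.05], [-2.69, 2.69]. Speed limits (rad/s): [2.57, 2.57, 3.14, 3.14, 3.14, 3.14, 3.14].

### API

Orientations are given as a rotation vector (axis times angle).
In Python, from rig import bot gives the robot as it stands.
- The arm moves only by the shell command python3 -m handwheel 'ROWS' [FORCE]. ROWS is JSON, a list of rows, each a list of 5 numbers: the gripper's target within -1 to 1 (shut at 1, half-way at 0, fully open at -1), then the shift along the tool's x, y, z in units of 25 mm (1.0 is 25 mm), then the turn about the tool's z in units of 5 degrees (1.0 is 5 degrees). In form: [[hand, tx, ty, tz, roll], ...]. A call has exactly 8 rows; each row shifts and turns the pose as measured when the row begins, along the tool's axes as they then stand; what a row does not reach is not made up. A row lasts 1/12 s, in which the tool goes at most 41.7 mm and 7.16 degrees, less where a joint would pass 70% of its speed; a pose out of reach is approached as far as the arm can. A call is refused whole if a number of a shift passes 1 or a number of a turn 1, either way. A call with a gripper value outside its range is refused whole. The fingers move at their own pace and stop on an object; FORCE is the grip in N (left out, the last holds). Time passes only in rows, so rows that do not move let the fingers close, or fill a call up. It gives the time, the measured TCP pose, the force and the opening at its end, in the units of the state.
- bot.read_state(): the state, without advancing time (a new reading comes with each control period).
- bot.grab_frame(name): name is "scene" or "side" or "wrist"; returns the picture (420x560x3 uint8, red, green, blue); there is no depth.
- bot.calibration(name): a dict with "camera_matrix" (3x3 intrinsics, pixels), "R" (3x3) and "t" (3): a world point X has camera coordinates R X + t; the wrist camera has in their place "mount" (4x4, takes a point from camera to tool coordinates, whose origin is the TCP and whose axes are the flange's). Camera axes: x right, y down, z forward; pixel columns grow to the right and rows downward; lengths in m; the calibration is good to about 2 mm. A picture is of the moment at which its call begins: read the wrist's pose just before it. calibration takes no time and is no camera call.
- bot.finish_job(): hands the job in, once; it reports no verdict.
The state is a dict: "time": time; "q": joint angles; "dq": joint speeds; "tau": joint torques, N m; "eef_pos": TCP position; "eef_rot": TCP orientation; "force": force on the tool from outside, world axes, zero at the start; "moment": the same for the moment, N m; "finger_gap": finger opening in m.
Only numpy, scipy, OpenCV 4.12 (cv2) and the standard library are available. Lean on these libraries where they do the work, as an engineer would, in place of code of your own. Each camera call takes 0.05 s, during which the arm holds its last target.

### The job

Roll the plaster-jacketed tusk section along the mat, gently and without lifting it, until it lies on the red line centrally under the microscope, and leave it there at rest with the wooden chock bearing against the side it came from, because it is heavy on one side and rolls back when let go. Do not let it run past the line, do not bump the microscope, and leave the fragment tray, the scale bar and the brush on the mat where they are.

Things in the scene. Friction and masses are not known exactly. Their poses are not given: they have to be found in the camera images.
- specimen_center (a point): Centre of the jacketed tusk section: off-white cylinder, diameter 90, length 160 mm, 0.8 kg; its x is its axis, y and z turn as it rolls. Starts with its axis 55 to 100 mm to the mark's -y side of the line, nearly parallel. The brown core makes it lopsided: centre of mass 7.5 mm off the axis, at the bottom at the start, so it leans back on its pusher with up to 1.4 N and rolls back when let go.
- mark (a point): The middle of the red line (290 x 6 mm) on the upper face of the fixed 3 mm mat, straight below the objective. Its x runs along the line, its y is the way the specimen must roll, z is up. On the line: the specimen's axis is straight above it.
- wedge_center (a point): Centre, 24 mm above the sole, of the beech chock, 66 long (y) x 50 wide (x) x 48 mm high, 0.12 kg, on the mat. Its +y points to the toe (4 mm high), at first roughly to the specimen. From the toe the face rises at 45 degrees to the flat top (y -33 to -11 mm). Sides upright: pinch near the heel. Toe in under the specimen, the axis is 56 mm ahead of this centre; friction holds the chock.
- scope: Boom-stand microscope, fixed; origin on the table below the objective, x, y and yaw as the mark. Over the mark hangs a ring light 94 mm across, underside 192 mm above the table, with a head up to 104 mm wide above it (to 370 mm; eyepieces towards +x). Boom and pillar are to its +y. An upright gripper close to the specimen would hit it: lean back 25 to 45 degrees, fingers pointing forward and down.
- tray: Bystander: white tray of loose fragments, 150 x 70 x 18 mm, lying on the mat past the line (origin under its centre).
- scale_bar: Bystander: black and white photographic scale, 150 x 18 x 5 mm, on the mat beside the specimen's end nearer the robot.
- brush: Bystander: brush 170 mm long on the mat beside the specimen's other end.

How it is judged:
At the end, for the whole second after the job is handed in: The specimen lies at rest with its axis within 8 mm of the red line, within 30 mm of the mark along the line and parallel to the line within 7 degrees; the chock stands flat on its sole on the -y side of the specimen, and the specimen bears against it (y of specimen_center in the frame of mark between -0.008 and 0.008 m and x of specimen_center in the frame of mark between -0.03 and 0.03 m and angle between the x axis of specimen_center and the x axis of mark, either way round below 0.12 rad and linear speed of specimen below 0.01 m/s and angular speed of specimen below 0.1 rad/s and contact force between wedge and specimen above 0.1 N and y of wedge_center in the frame of mark below -0.04 m and angle between wedge_center's own z axis and vertical below 0.1 rad); the robot touches nothing.
It fails at once if the specimen runs more than 20 mm past the line (y of specimen_center in the frame of mark above 0.02 m).
It fails at once if the specimen is lifted or rides up more than 12 mm off the mat (z of specimen_center in the frame of mark above 0.057 m).
It fails at once if the specimen is pushed or struck with more than 20 N (contact force between any of wedge, the arm, the fingers and specimen above 20 N).
It fails at once if the microscope is bumped with more than 2 N (contact force between anything else and scope above 2 N).
It fails at once if the tray, the scale bar or the brush is moved more than 30 mm (distance of any of tray, scale_bar, brush from where it was at the start of the episode above 0.03 m).
It also fails if it takes over 51 s, if anything falls off the work surface, if the arm or the gripper's body presses on something with over 40 N, if the wrist force passes 120 N, or if a joint passes its speed limit or range.

## Working session

There is one attempt and no reset: what is moved stays moved. The work goes in short steps, Python scripts to look and compute and a shell command to move; the robot and the scene stay as the last step left them, time stands still between calls to the robot, and variables do not carry over. Pictures are saved under pics/ and viewed, and the job is handed in when it is done.

```bash
mkdir -p pics; ls; cat > h.py <<'E'
import numpy as np,cv2
from rig import bot
from scipy.spatial.transform import Rotation as Ro
def ray(name,uv,st=None):
    c=bot.calibration(name);K=np.array(c["camera_matrix"])
    d=np.linalg.inv(K)@np.array([uv[0],uv[1],1.])
    if "mount" in c:
        M=np.array(c["mount"]);R=Ro.from_rotvec(st["eef_rot"]).as_matrix()
        o=R@M[:3,3]+np.array(st["eef_pos"]);return o,R@M[:3,:3]@d
    R=np.array(c["R"]);t=np.array(c["t"]);return -R.T@t,R.T@d
def onz(name,uv,z,st=None):
    o,d=ray(name,uv,st);return o+d*(z-o[2])/d[2]
def proj(name,X,st=None):
    c=bot.calibration(name);K=np.array(c["camera_matrix"])
    if "mount" in c:
        M=np.array(c["mount"]);R=Ro.from_rotvec(st["eef_rot"]).as_matrix()
        p=R.T@(np.array(X)-np.array(st["eef_pos"]));p=M[:3,:3].T@(p-M[:3,3])
    else: p=np.array(c["R"])@np.array(X)+np.array(c["t"])
    p=K@p;return p[:2]/p[2]
def snap(name,fn):
    im=bot.grab_frame(name);cv2.imwrite("pics/"+fn,im[:,:,::-1]);return im
E
python3 - <<'E'
from h import *
s=bot.read_state();print({k:np.round(v,4).tolist() for k,v in s.items()})
for n in ("scene","side","wrist"):
    snap(n,n+"0.png");c=bot.calibration(n);print(n,{k:np.round(v,3).tolist() for k,v in c.items()})
print(bot.grasp_offset)
E
```

```text
pics
{'time': 0.0, 'q': [1.3251, 0.3218, -0.0701, 1.4516, 0.0226, 1.3708, -0.0569], 'dq': [0.0003, -0.0004, -0.0002, 0.0003, -0.0003, -0.0001, -0.0008], 'tau': [0.0001, -49.129, -0.4041, -31.2522, -0.0641, 0.0439, 0.0002], 'eef_pos': [0.1668, -0.6277, 0.2215], 'eef_rot': [-3.1133, -0.4067, 0.0005], 'force': [-0.0117, -0.0978, -0.557], 'moment': [0.0585, 0.0025, -0.0427], 'finger_gap': 0.0867}
scene {'camera_matrix': [[536.85, 0.0, 286.25], [0.0, 536.85, 216.073], [0.0, 0.0, 1.0]], 'R': [[-0.763, 0.646, 0.012], [0.436, 0.528, -0.729], [-0.477, -0.551, -0.685]], 't': [0.425, -0.207, 1.268]}
side {'camera_matrix': [[478.968, 0.0, 280.107], [0.0, 478.968, 216.748], [0.0, 0.0, 1.0]], 'R': [[-0.999, -0.031, -0.023], [0.003, 0.534, -0.845], [0.038, -0.845, -0.534]], 't': [0.561, 0.064, 0.91]}
wrist {'camera_matrix': [[363.089, 0.0, 286.589], [0.0, 363.089, 202.8], [0.0, 0.0, 1.0]], 'mount': [[-0.001, -0.962, -0.273, 0.076], [1.0, -0.0, -0.001, -0.001], [0.0, -0.273, 0.962, -0.163], [0.0, 0.0, 0.0, 1.0]]}
0.0187
```

View pics/scene0.png

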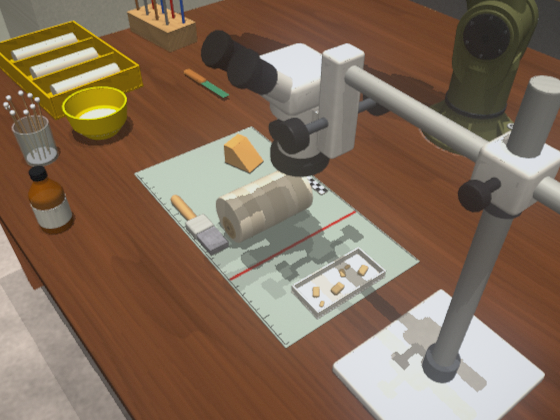

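View pics/side0.png

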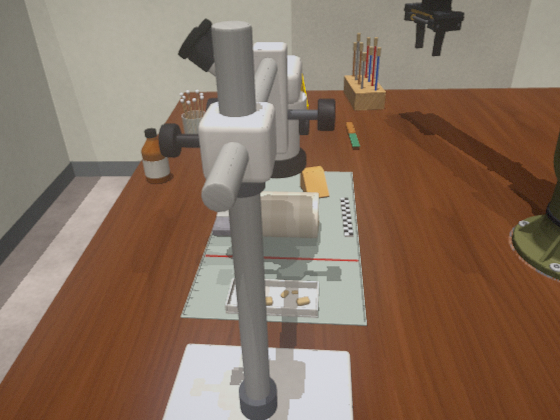

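View pics/wrist0.png

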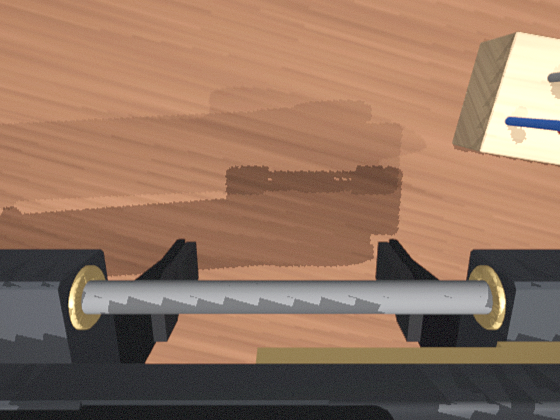

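The scene view shows the red line from about (231,278) to (355,212), the specimen around (265,203), the chock around (243,153), the brush at (200,225) and the scale bar at (317,186). The tray is at (338,280). I'll measure these next.

```bash
python3 - <<'E'
from h import *
for n in("scene","side"):
    im=cv2.imread(f"pics/{n}0.png");b,g,r=[im[:,:,i].astype(int) for i in range(3)]
    m=((r>g+70)&(r>b+70)&(abs(g-b)<35)&(r>120)).astype(np.uint8)
    k,l,stt,c=cv2.connectedComponentsWithStats(m)
    for i in range(1,k):
        if stt[i,4]>30: print(n,"red",stt[i],c[i])
    big=cv2.resize(im[110:330,120:430],None,fx=2.5,fy=2.5,interpolation=cv2.INTER_CUBIC) if n=="scene" else cv2.resize(im[150:330,170:390],None,fx=3.5,fy=3.3,interpolation=cv2.INTER_CUBIC)
    cv2.imwrite(f"pics/{n}0b.png",big)
print("scene ends",onz("scene",(231,278),.003),onz("scene",(355,212),.003))
print("side ends",onz("side",(206,258),.003),onz("side",(358,260.5),.003))
for n in("scene","side"):
    print(n,"cam at",ray(n,(280,210))[0])
E
```

```text
scene red [322 211  34  19  82] [338.29268293 220.15853659]
scene red [230 268  20  12  50] [239.74 273.6 ]
side red [372  47   4  39  49] [373.2244898   66.32653061]
side red [365  50   3  28  34] [366.29411765  64.38235294]
side red [206 255  22   2  31] [215.48387097 255.61290323]
side red [313 259  45   2  55] [335.09090909 259.49090909]
scene ends [0.69884246 0.02057116 0.003     ] [0.4145205 0.0388333 0.003    ]
side ends [0.701899   0.02833874 0.003     ] [0.41511532 0.0357832  0.003     ]
scene cam at [1.01948999 0.53350718 0.71221845]
side cam at [0.52606276 0.7519044  0.55229692]
```

View pics/scene0b.png

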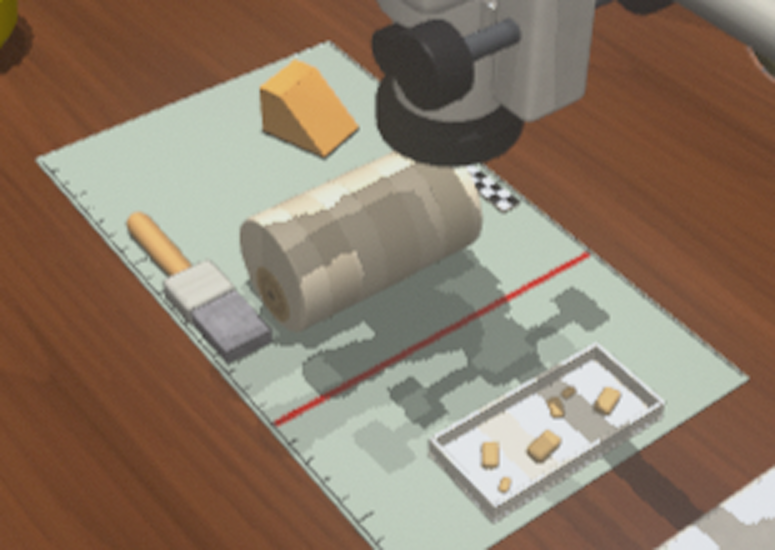

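View pics/side0b.png

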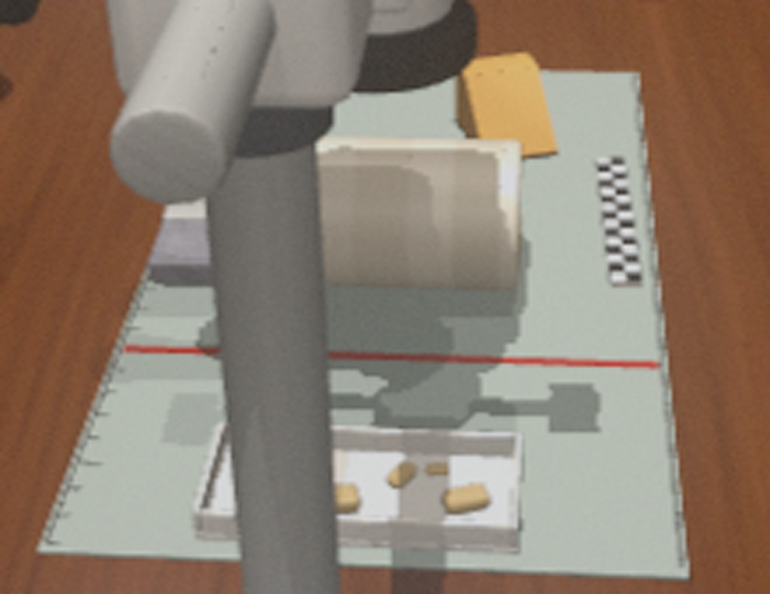

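```bash
python3 - <<'E'
from h import *
sc=lambda u,v:(u/2.5+120-.3,v/2.5+110-.3)
sd=lambda u,v:(u/3.5+170-.3,v/3.3+150-.3)
A=onz("scene",sc(272,425),.003);B=onz("scene",sc(592,254),.003)
C=onz("side",sd(125,349),.003);D=onz("side",sd(658,365),.003)
for p,q in((A,B),(C,D)):print("line",p[:2].round(4),q[:2].round(4),"mid",((p+q)/2)[:2].round(4),"yaw",np.degrees(np.arctan2(*(p-q)[1::-1])).round(2),np.linalg.norm(p-q).round(4))
print("chock scene toe+x",onz("scene",sc(322,157),.003),"toe-x",onz("scene",sc(358,128),.005))
for nm,p in(("heel+x",(262,92)),("front+x",(292,97)),("front-x",(328,68)),("heel-x",(298,62))):print(nm,onz("scene",sc(*p),.051)[:2])
print("side toe",onz("side",sd(495,158),.003)[:2],onz("side",sd(556,154),.003)[:2])
for nm,p in(("heel+x",(459,66)),("heel-x",(527,52)),("front-x",(541,68)),("front+x",(466,75))):print(nm,onz("side",sd(*p),.051)[:2])
# mat corners
for p in((38,159),(330,42),(747,378)):print("mat",onz("scene",sc(*p),.003)[:2])
for p in((637,72),(690,577),(38,551)):print("mat s",onz("side",sd(*p),.003)[:2])
E
```

```text
line [0.7044 0.0209] [0.4108 0.0393] mid [0.5576 0.0301] yaw -3.58 0.2941
line [0.7043 0.0203] [0.4156 0.0352] mid [0.56   0.0278] yaw -2.95 0.2891
chock scene toe+x [ 0.50018844 -0.19077418  0.003     ] toe-x [ 0.45337808 -0.20089838  0.005     ]
heel+x [ 0.52144236 -0.2423229 ]
front+x [ 0.50630762 -0.22085927]
front-x [ 0.45784162 -0.23506974]
heel-x [ 0.47230301 -0.25839272]
side toe [ 0.49681005 -0.19967047] [ 0.45677069 -0.20488583]
heel+x [ 0.52007436 -0.24588478]
heel-x [ 0.47429048 -0.2673481 ]
front-x [ 0.46609878 -0.24200561]
front+x [ 0.51557317 -0.23195451]
mat [ 0.6857733  -0.33964532]
mat [ 0.38991576 -0.32319898]
mat [0.41912228 0.20104496]
mat s [ 0.3920979  -0.32947205]
mat s [0.4187681  0.20086864]
mat s [0.71798731 0.18558015]
```

```bash
python3 - <<'E'
from h import *
im=cv2.imread("pics/scene0.png");cv2.imwrite("pics/sz.png",cv2.resize(im[165:250,205:325],None,fx=6,fy=6,interpolation=cv2.INTER_CUBIC))
im=cv2.imread("pics/side0.png");cv2.imwrite("pics/dz.png",cv2.resize(im[160:250,220:360],None,fx=5.5,fy=5.5,interpolation=cv2.INTER_CUBIC))
E
```

```text
(no output)
```

View pics/sz.png

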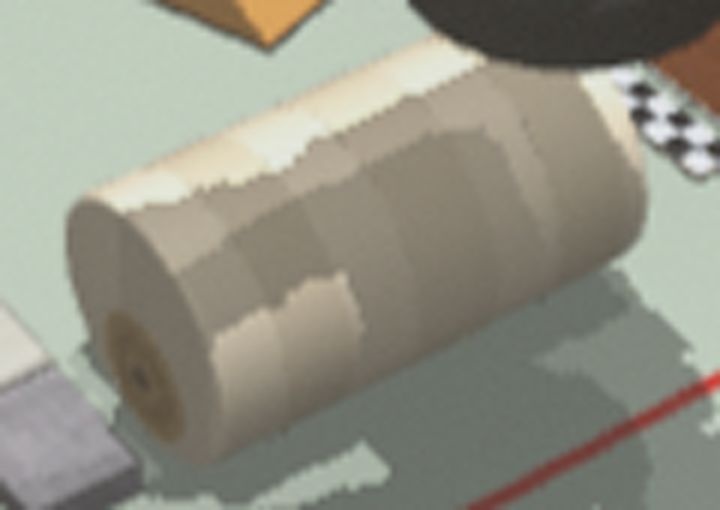

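View pics/dz.png

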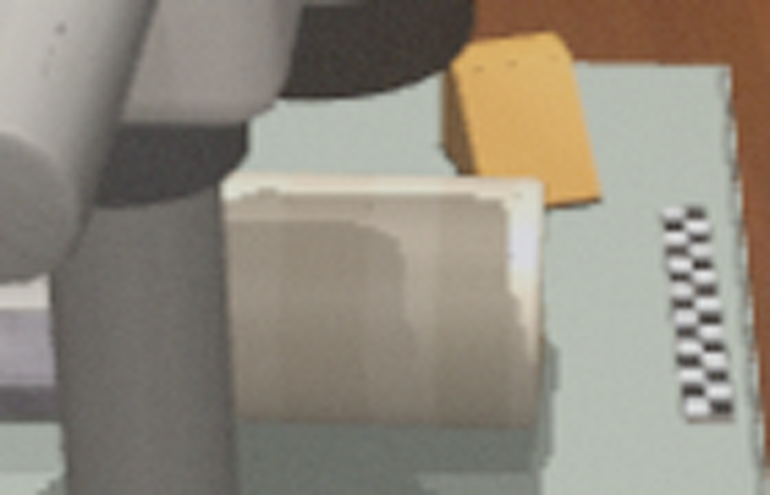

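```bash
python3 - <<'E'
from h import *
sc=lambda u,v:(u/6+205-.4,v/6+165-.4)
sd=lambda u,v:(u/5.5+220-.4,v/5.5+160-.4)
def axis(n,u,l):
    o=ray(n,(0,0))[0]
    nn=[]
    for a,b in(u,l):
        d1=ray(n,a)[1];d2=ray(n,b)[1];v=np.cross(d1,d2);nn.append(v/np.linalg.norm(v))
    m=nn[0]+nn[1]; # same orientation -> bisector
    dist=None
    # points at z=.048 : m.(X-o)=0
    f=lambda x:o[1]-(m[0]*(x-o[0])+m[2]*(.048-o[2]))/m[1]
    ang=np.arccos(abs(nn[0]@nn[1])); 
    P=np.array([.55,f(.55),.048]);d=abs(np.linalg.norm(np.cross(P-o,np.array([1,0,0]))))
    print(n,"axis y at x=.45,.55,.65",f(.45),f(.55),f(.65),"yaw",np.degrees(np.arctan((f(.65)-f(.45))/.2)),"radius chk",d*np.sin(ang/2))
axis("scene",(sc(90,197),sc(430,42)),(sc(205,465),sc(640,245)))
axis("side",(sd(225,176),sd(540,180)),(sd(238,424),sd(535,428)))
print("+x face c",onz("scene",sc(145,331),.048),"-x end",onz("side",sd(543,300),.06))
E
```

```text
scene axis y at x=.45,.55,.65 -0.04774602814556772 -0.05359518886159931 -0.059444349577630784 yaw -3.347508129645418 radius chk 0.042209026456749066
side axis y at x=.45,.55,.65 -0.052019215551815434 -0.055041862410267206 -0.05806450926871909 yaw -1.7313219398970656 radius chk 0.04472151192665524
+x face c [ 0.64246927 -0.05949484  0.048     ] -x end [ 0.4874661  -0.03668999  0.06      ]
```

Line midpoint ≈ (0.5585, 0.029) with yaw ≈ -3°. The specimen is at ≈ (0.565, -0.0545) and the chock at ≈ (0.4875, -0.225), yaw about +15°. I'll travel toward the chock.

```bash
python3 -m handwheel '[[-1,0.9,-0.6,0,0],[-1,1,-0.68,0,0],[-1,1,-0.68,0,0],[-1,1,-0.68,0,0],[-1,1,-0.68,0,0],[-1,1,-0.68,0,0],[-1,1,-0.68,0,0],[-1,1,-0.68,0,0]]'; python3 - <<'E'
from h import *
s=bot.read_state();print(np.round(s["q"],3),s["eef_pos"])
E
```

```text
time: 0.82
eef_pos: [0.3199, -0.4461, 0.2165]
eef_rot: [-3.114, -0.379, 0.012]
force: [-0.3, -0.2, 0.4]
finger_gap: 0.087
[ 1.094  0.125 -0.214  1.701  0.031  1.326 -0.455] [ 0.31994815 -0.44607886  0.21649268]
```

```bash
python3 -m handwheel '[[-1,1,-0.6,0,1],[-1,1,-0.5,0,1],[-1,1,-0.4,0,1],[-1,0.8,-0.4,0,1],[-1,0.3,-0.3,0,1],[-1,0,0,0,1],[-1,0,0,0,1],[-1,0,0,0,1]]'; python3 - <<'E'
from h import *
s=bot.read_state();print(np.round(s["q"],3),s["eef_pos"])
print(Ro.from_rotvec(s["eef_rot"]).as_matrix().round(3))
E
```

```text
time: 1.48
eef_pos: [0.4272, -0.3664, 0.2142]
eef_rot: [-3.048, 0.732, 0.015]
force: [-0.9, 0.9, 0.2]
finger_gap: 0.0871
[ 0.903  0.162 -0.267  1.666  0.041  1.331 -1.413] [ 0.42717407 -0.36642981  0.2142422 ]
[[ 0.891 -0.454 -0.008]
 [-0.454 -0.891  0.009]
 [-0.011 -0.005 -1.   ]]
```

```bash
python3 -m handwheel '[[-1,0,-0.8,0,1],[-1,0,-0.8,0,1],[-1,0,-0.7,0,1],[-1,0,-0.7,0,1],[-1,-0.3,-0.6,0,1],[-1,-0.3,-0.4,0,1],[-1,-0.2,0,0,1],[-1,0,0,0,1]]'; python3 - <<'E'
from h import *
s=bot.read_state();print(np.round(s["q"],3),s["eef_pos"])
print(Ro.from_rotvec(s["eef_rot"]).as_matrix().round(3))
snap("wrist","w1.png");snap("scene","s1.png");snap("side","d1.png")
E
```

```text
time: 2.15
eef_pos: [0.4771, -0.2682, 0.2114]
eef_rot: [-2.584, 1.781, 0.027]
force: [0.0, 0.7, 0.1]
finger_gap: 0.087
[ 0.738  0.137 -0.296  1.701  0.035  1.326 -2.343] [ 0.47713718 -0.26815746  0.2114215 ]
[[ 0.356 -0.935 -0.013]
 [-0.934 -0.356  0.012]
 [-0.016  0.007 -1.   ]]
```

View pics/w1.png

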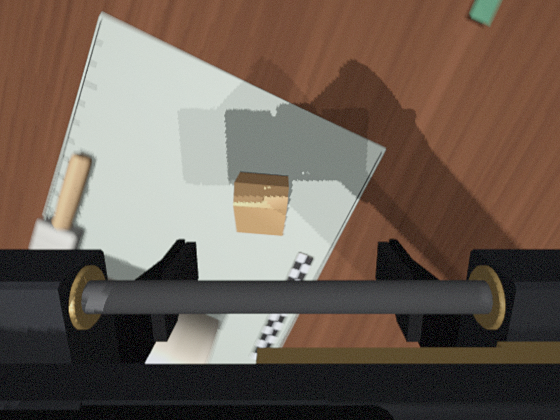

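View pics/s1.png

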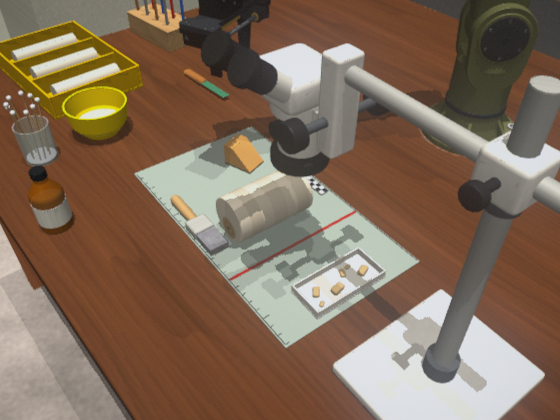

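View pics/d1.png

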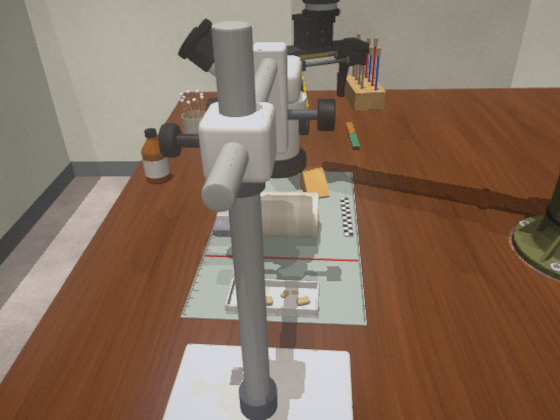

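```bash
python3 - <<'E'
from h import *
im=cv2.imread("pics/w1.png");cv2.imwrite("pics/w1z.png",cv2.resize(im[160:250,215:315],None,fx=6.5,fy=6.5,interpolation=cv2.INTER_CUBIC))
E
```

```text
(no output)
```

View pics/w1z.png

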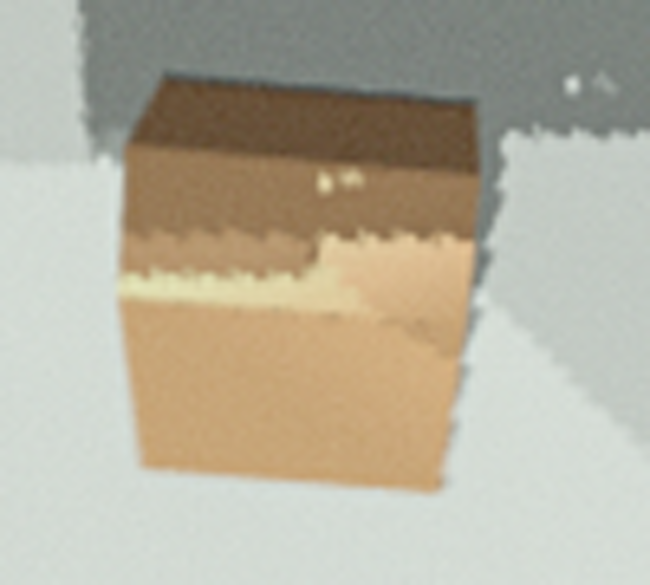

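```bash
python3 - <<'E'
from h import *
s=bot.read_state()
w=lambda u,v:(u/6.5+215-.4,v/6.5+160-.4)
P={k:onz("wrist",w(*p),z,s)[:2] for k,p,z in(("hb+",(165,73),.003),("hb-",(478,100),.003),("ht+",(127,145),.051),("ht-",(480,175),.051),("t+",(142,467),.005),("t-",(442,491),.005))}
for k in P:print(k,P[k].round(4))
d=lambda a,b:np.degrees(np.arctan2(*(P[a]-P[b])[::-1]))
print([ (d(k+"+",k+"-").round(1), np.linalg.norm(P[k+"+"]-P[k+"-"]).round(4)) for k in("hb","ht","t")])
m={k:(P[k+"+"]+P[k+"-"])/2 for k in("hb","ht","t")};print(m)
c=(m["hb"]/2+m["ht"]/2+m["t"])/2;v=m["t"]-(m["hb"]+m["ht"])/2
print("center",c,"len",np.linalg.norm(v),"yaw",np.degrees(np.arctan2(v[1],v[0]))-90)
# specimen end and scale from wrist
E
```

```text
hb+ [ 0.5214 -0.2517]
hb- [ 0.4732 -0.2655]
ht+ [ 0.5211 -0.2516]
ht- [ 0.4734 -0.2652]
t+ [ 0.5032 -0.1875]
t- [ 0.4549 -0.2014]
[(np.float64(16.0), np.float64(0.0501)), (np.float64(16.0), np.float64(0.0497)), (np.float64(16.0), np.float64(0.0502))]
{'hb': array([ 0.49733503, -0.2586303 ]), 'ht': array([ 0.49722677, -0.25839434]), 't': array([ 0.47903482, -0.19448876])}
center [ 0.48815786 -0.22650054] len 0.06657278193828715 yaw 15.907026316001506
```

```bash
python3 -m handwheel '[[-1,-0.3,-0.4,0.5,0.5],[-1,-0.3,-0.4,0.8,0.5],[-1,0,0,0.9,0],[-1,0,0,0.9,0],[-1,0,0,0.9,0],[-1,0,0,0.6,0],[-1,0,0,0.2,0],[-1,0,0,0,0]]'; cat > e.py <<'E'
from h import *
import sys
s=bot.read_state();R=Ro.from_rotvec(s["eef_rot"]).as_matrix();p=np.array(s["eef_pos"])
print("q",np.round(s["q"],3),"t",s["time"]);print("p",p.round(4),"toolx ang",np.degrees(np.arctan2(R[1,0],R[0,0])).round(2),"tilt z",R[:,2].round(3),"F",np.round(s["force"],2),"gap",s["finger_gap"])
if len(sys.argv)>3:
    d=np.array([float(a) for a in sys.argv[1:4]])-p;print("units",(R.T@d/.025).round(3))
if len(sys.argv)>4:
    yaw=float(sys.argv[4]);print("roll units",((np.degrees(np.arctan2(R[1,0],R[0,0]))-yaw)/5).round(2))
E
python3 e.py 0.494 -0.2477 0.013 -74
```

```text
time: 2.97
eef_pos: [0.4897, -0.2523, 0.088]
eef_rot: [-2.519, 1.875, 0.019]
force: [-0.1, 0.2, -0.1]
finger_gap: 0.0871
q [ 0.7    0.244 -0.304  1.839  0.078  1.082 -2.484] t 2.9667
p [ 0.4897 -0.2523  0.088 ] toolx ang -73.33 tilt z [-0.009  0.008 -1.   ] F [-0.11  0.23 -0.09] gap 0.08714104430403563
units [-0.094 -0.237  3.001]
roll units 0.13
```

```bash
python3 -m handwheel '[[-1,-0.1,-0.25,0.6,0.1],[-1,0,-0.1,0.8,0],[-1,0,0,0.8,0],[-1,0,0,0.6,0],[-1,0,0,0.3,0],[-1,0,0,0.1,0],[-1,0,0,0,0],[-1,0,0,0,0]]'; python3 e.py 0.494 -0.2477 0.013 -74;python3 - <<'E'
from h import *
snap("wrist","w2.png");snap("side","d2.png")
E
```

```text
time: 3.63
eef_pos: [0.5025, -0.253, 0.0135]
eef_rot: [-2.513, 1.882, -0.002]
force: [0.4, -0.2, 1.0]
finger_gap: 0.0871
q [ 0.676  0.349 -0.295  1.878  0.122  0.93  -2.532] t 3.6333
p [ 0.5025 -0.253   0.0135] toolx ang -73.67 tilt z [ 0.002  0.001 -1.   ] F [ 0.38 -0.19  1.  ] gap 0.0870505305110951
units [-0.3    0.264  0.02 ]
roll units 0.07
```

View pics/w2.png

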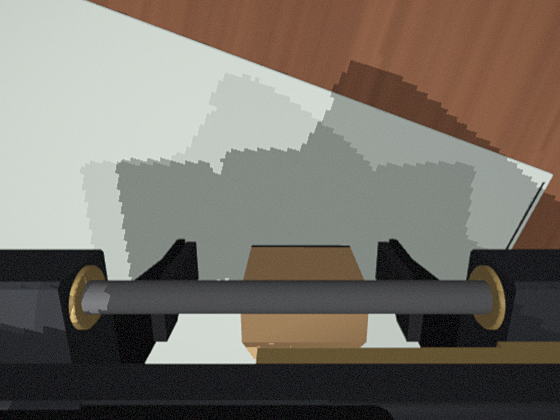

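View pics/d2.png

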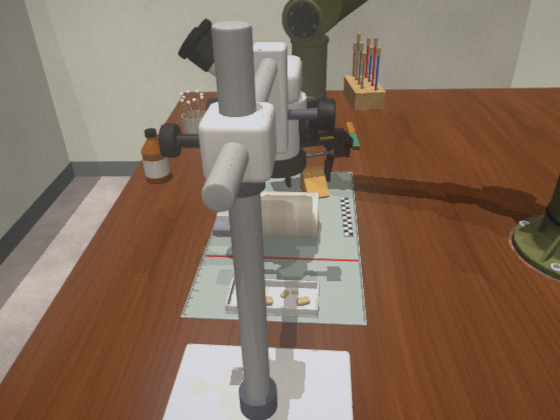

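The chock sits between the fingers, about 8 mm off centre. I'll correct that and close.

```bash
python3 -m handwheel '[[-1,-0.3,0.25,0,0],[-1,0,0,0,0],[1,0,0,0,0],[1,0,0,0,0],[1,0,0,0,0],[1,0,0,0,0],[1,0,0,0,0],[1,0,0,0,0]]' 15; python3 e.py 0.494 -0.2477 0.013 -74
```

```text
time: 4.4
eef_pos: [0.4953, -0.2479, 0.017]
eef_rot: [-2.513, 1.882, -0.011]
force: [0.5, 0.3, -0.2]
finger_gap: 0.055
q [ 0.678  0.325 -0.299  1.902  0.117  0.924 -2.532] t 4.4
p [ 0.4953 -0.2479  0.017 ] toolx ang -73.66 tilt z [ 0.007 -0.002 -1.   ] F [ 0.54  0.34 -0.23] gap 0.055047573013761356
units [-0.024  0.049  0.158]
roll units 0.07
```

```bash
python3 -m handwheel '[[1,0,0,0,0],[1,0,0,0,0],[1,0,0,-0.4,0],[1,0,0,-0.4,0.5],[1,0,0,0,0.8],[1,0,0,0,0.8],[1,0,0,0,0.8],[1,0,0,0,0.5]]'; python3 e.py 0.566 -0.160 0.03 -93
```

```text
time: 5.07
eef_pos: [0.4932, -0.2478, 0.0377]
eef_rot: [-2.219, 2.216, -0.001]
force: [-0.4, -0.7, -3.1]
finger_gap: 0.05
q [ 0.332  0.279  0.101  1.902 -0.04   0.96  -2.689] t 5.0667
p [ 0.4932 -0.2478  0.0377] toolx ang -89.91 tilt z [ 0.004  0.003 -1.   ] F [-0.38 -0.71 -3.14] gap 0.049997846771042374
units [-3.507 -2.916  0.332]
roll units 0.62
```

```bash
python3 -m handwheel '[[1,-0.4,-0.3,0,0.3],[1,-0.6,-0.5,0,0.3],[1,-0.6,-0.5,0,0],[1,-0.6,-0.5,0,0],[1,-0.6,-0.5,0,0],[1,-0.5,-0.4,0,0],[1,-0.3,-0.3,0,0],[1,0,0,0,0]]'; python3 e.py 0.566 -0.160 0.03 -93;python3 - <<'E'
from h import *
snap("wrist","w3.png");snap("side","d3.png");snap("scene","s3.png")
E
```

```text
time: 5.73
eef_pos: [0.5709, -0.16, 0.0421]
eef_rot: [-2.166, 2.262, -0.0]
force: [-0.5, 0.3, -2.1]
finger_gap: 0.0501
q [-0.369  0.427  0.733  1.818 -0.341  1.019 -2.685] t 5.7333
p [ 0.5709 -0.16    0.0421] toolx ang -92.47 tilt z [ 0.007  0.006 -1.   ] F [-0.47  0.26 -2.09] gap 0.05009668924707922
units [0.01  0.2   0.482]
roll units 0.11
```

View pics/s3.png

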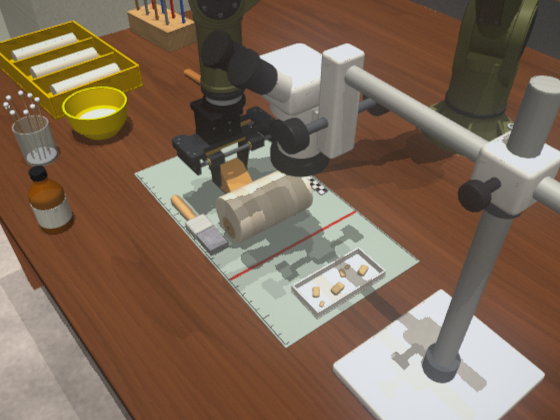

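View pics/d3.png

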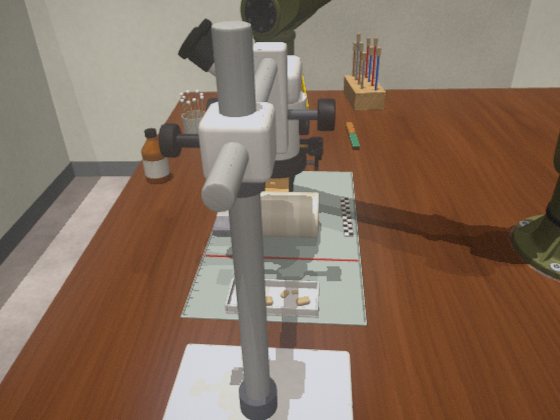

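View pics/w3.png

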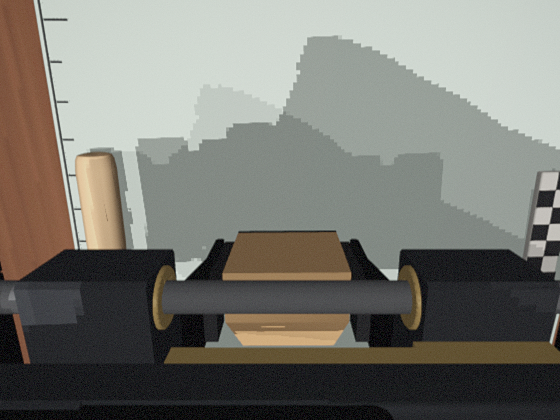

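```bash
python3 -m handwheel '[[1,0,0.15,0.4,0],[1,0,0,0.4,0],[1,0,0,0.15,0],[1,0,0,0.05,0],[1,0,0,0,0],[1,0,0,0,0],[1,0,0,0,0],[1,0,0,0,0]]'; python3 e.py 0.567 -0.150 0.0172 -93
```

```text
time: 6.55
eef_pos: [0.5621, -0.168, 0.0169]
eef_rot: [-2.146, 2.276, 0.004]
force: [-0.1, 1.4, 1.1]
finger_gap: 0.0498
q [-0.34   0.449  0.719  1.85  -0.371  0.972 -2.658] t 6.55
p [ 0.5621 -0.168   0.0169] toolx ang -93.37 tilt z [ 0.009  0.011 -1.   ] F [-0.08  1.38  1.12] gap 0.04980869197840449
units [-0.732 -0.152 -0.004]
roll units -0.07
```

```bash
python3 -m handwheel '[[1,-0.3,0,0,0],[1,-0.3,0,0,0],[1,-0.2,0,0,0],[1,-0.15,0,0,0],[1,-0.1,0,0,0],[1,-0.1,0,0,0],[1,-0.1,0,0,0],[1,-0.1,0,0,0]]'; python3 e.py 0.567 -0.069 0.0172 -93
```

```text
time: 7.22
eef_pos: [0.5623, -0.1396, 0.0168]
eef_rot: [-2.143, 2.285, -0.004]
force: [-1.1, -0.5, 0.6]
finger_gap: 0.0499
q [-0.48   0.467  0.826  1.872 -0.419  0.976 -2.674] t 7.2167
p [ 0.5623 -0.1396  0.0168] toolx ang -93.67 tilt z [ 0.008  0.004 -1.   ] F [-1.08 -0.46  0.64] gap 0.04988319191063057
units [-2.83  -0.007 -0.004]
roll units -0.13
```

```bash
python3 -m handwheel '[[1,-0.1,0,0,0],[1,-0.1,0,0,0],[1,-0.12,0,0,0],[1,-0.12,0,0,-0.1],[1,-0.12,0,0,0],[1,-0.12,0,0,0],[1,-0.12,0,0,0],[1,-0.12,0,0,0]]'; python3 e.py 0.567 -0.069 0.0172 -93;python3 - <<'E'
from h import *
snap("side","d4.png");snap("scene","s4.png")
E
```

```text
time: 7.88
eef_pos: [0.5634, -0.1161, 0.0168]
eef_rot: [-2.154, 2.277, -0.006]
force: [0.1, -2.5, -0.6]
finger_gap: 0.0502
q [-0.575  0.483  0.893  1.884 -0.455  0.983 -2.676] t 7.8833
p [ 0.5634 -0.1161  0.0168] toolx ang -93.19 tilt z [ 0.008  0.002 -1.   ] F [ 0.09 -2.49 -0.61] gap 0.05021784383219636
units [-1.887 -0.039 -0.011]
roll units -0.04
```

View pics/s4.png

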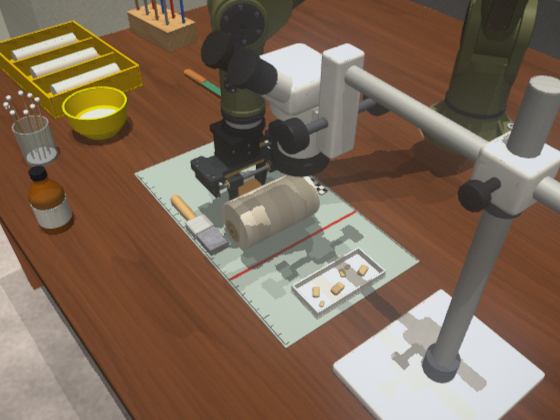

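```bash
python3 - <<'E'
from h import *
sc=lambda u,v:(u/2.5+120-.3,v/2.5+110-.3)
for p in((270,332),(232,360),(205,262),(130,215)):print("brush",onz("scene",sc(*p),.015)[:2])
im=cv2.imread("pics/s4.png");cv2.imwrite("pics/s4z.png",cv2.resize(im[20:270,180:370],None,fx=2.4,fy=2.4,interpolation=cv2.INTER_CUBIC))
E
```

```text
brush [ 0.65995786 -0.04194986]
brush [ 0.69656932 -0.03669076]
brush [ 0.65480849 -0.13337343]
brush [ 0.67003481 -0.21623163]
```

View pics/s4z.png

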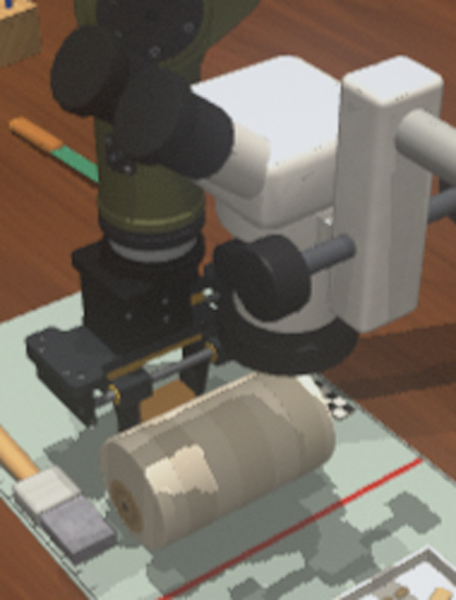

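```bash
python3 -m handwheel '[[1,-0.14,0,0,0],[1,-0.14,0,0,0],[1,-0.14,0,0,0],[1,-0.14,0,0,0],[1,-0.14,0,0,0],[1,-0.14,0,0,0],[1,-0.1,0,0,0],[1,-0.05,0,0,0]]'; python3 e.py 0.564 -0.089 0.0168 -93
```

```text
time: 8.65
eef_pos: [0.5647, -0.0908, 0.0169]
eef_rot: [-2.154, 2.28, -0.009]
force: [-0.2, -3.6, 0.0]
finger_gap: 0.0495
q [-0.684  0.513  0.978  1.895 -0.508  0.996 -2.679] t 8.65
p [ 0.5647 -0.0908  0.0169] toolx ang -93.26 tilt z [ 0.008 -0.001 -1.   ] F [-0.2  -3.6   0.05] gap 0.049529927178795306
units [-0.069  0.031  0.003]
roll units -0.05
```

```bash
python3 -m handwheel '[[-0.3,0,0,0,0],[-0.3,0,0,0,0],[-1,0,0,0,0],[-1,0,0,0,0],[-1,0,0,0,0],[-1,0,0,0,0],[-1,0,0,0,0],[-1,0,0,0,0]]'; python3 e.py 0.564 -0.089 0.0168 -93;python3 - <<'E'
from h import *
snap("side","d5.png");snap("scene","s5.png")
E
```

```text
time: 9.32
eef_pos: [0.5653, -0.0841, 0.0164]
eef_rot: [-2.155, 2.272, 0.001]
force: [0.2, 0.7, -0.4]
finger_gap: 0.0847
q [-0.687  0.513  0.973  1.894 -0.514  1.    -2.679] t 9.3167
p [ 0.5653 -0.0841  0.0164] toolx ang -93.03 tilt z [ 0.007  0.008 -1.   ] F [ 0.25  0.68 -0.39] gap 0.0846743281738609
units [ 0.197  0.041 -0.017]
roll units -0.01
```

View pics/s5.png

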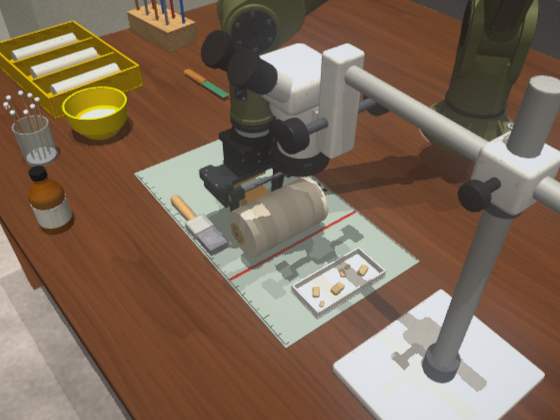

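View pics/d5.png

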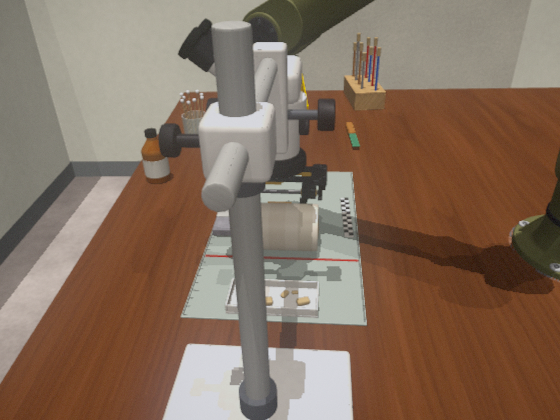

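```bash
python3 -m handwheel '[[-1,0.2,0,0,0],[-1,0.4,0,0,0],[-1,0.6,0,0,0],[-1,0.7,0,0,0],[-1,0.7,0,0,0],[-1,0.7,0,0,0],[-1,0.6,0,0,0],[-1,0.2,0,0,0]]'; python3 e.py 0.57 -0.185 0.0168 -3;python3 - <<'E'
from h import *
snap("wrist","w6.png");snap("side","d6.png");snap("scene","s6.png")
E
```

```text
time: 10.08
eef_pos: [0.5591, -0.1946, 0.0156]
eef_rot: [-2.158, 2.27, -0.001]
force: [-0.0, -0.6, 0.3]
finger_gap: 0.0869
q [-0.466  0.556  0.956  1.842 -0.54   1.021 -2.479] t 10.0833
p [ 0.5591 -0.1946  0.0156] toolx ang -92.9 tilt z [ 0.007  0.006 -1.   ] F [-0.02 -0.6   0.33] gap 0.08691824498872043
units [-0.405 -0.415 -0.042]
roll units -17.98
```

View pics/s6.png

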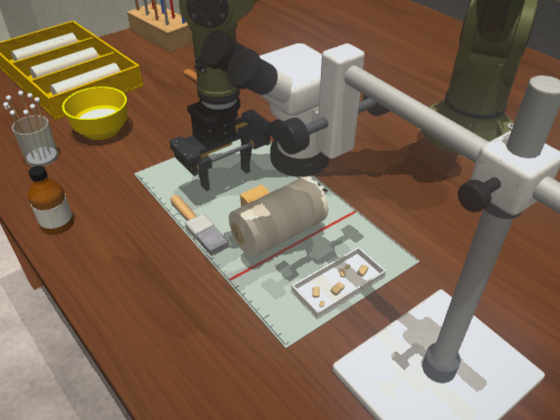

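View pics/d6.png

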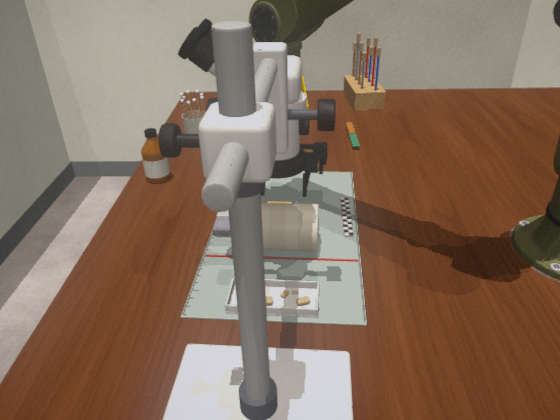

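View pics/w6.png

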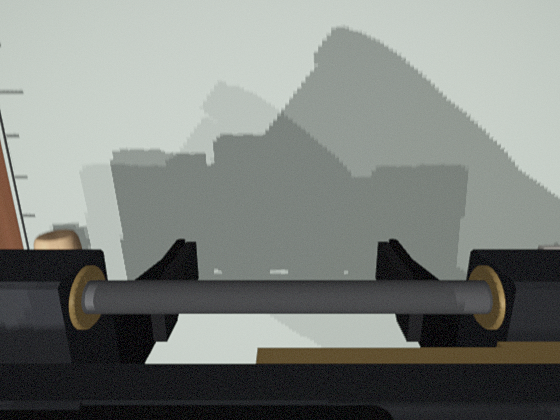

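Chock and specimen hold on their own; the chock top shows at (257,195) in the scene view. I'll measure the specimen before the last push.

```bash
python3 - <<'E'
import cv2
im=cv2.imread("pics/s6.png");cv2.imwrite("pics/sz6.png",cv2.resize(im[165:265,215:345],None,fx=6,fy=6,interpolation=cv2.INTER_CUBIC))
im=cv2.imread("pics/d6.png");cv2.imwrite("pics/dz6.png",cv2.resize(im[180:270,220:360],None,fx=5.5,fy=5.5,interpolation=cv2.INTER_CUBIC))
E
```

```text
(no output)
```

View pics/sz6.png

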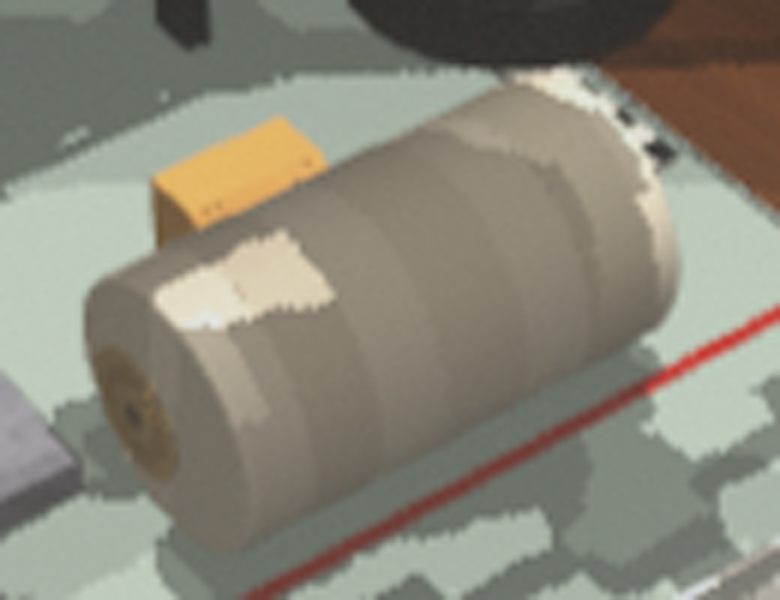

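View pics/dz6.png

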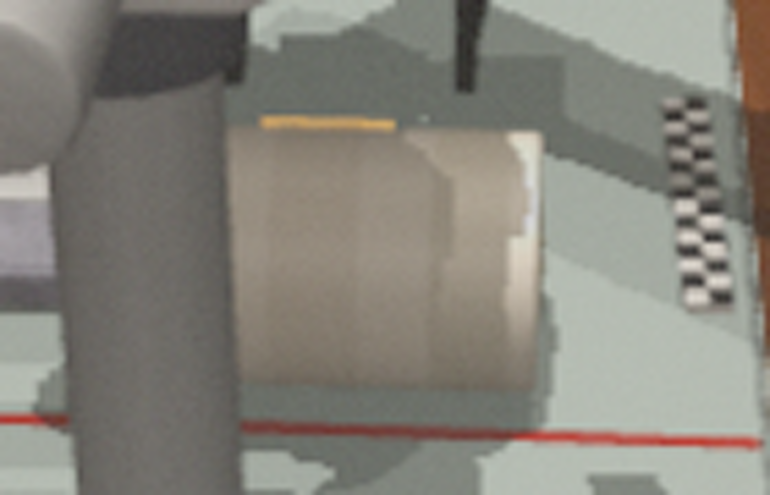

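```bash
cat > ax.py <<'E'
from h import *
M=np.array([.5585,.029]);Y=-0.054
def axis(n,u,l,tgt="spec"):
    o=ray(n,(0,0))[0];nn=[]
    for a,b in(u,l):
        v=np.cross(ray(n,a)[1],ray(n,b)[1]);nn.append(v/np.linalg.norm(v))
    m=nn[0]+nn[1];f=lambda x:o[1]-(m[0]*(x-o[0])+m[2]*(.048-o[2]))/m[1]
    x=.565;d=np.array([x,f(x)])-M
    print(n,"axis y at .565",round(f(.565),4),"yaw",np.degrees(np.arctan((f(.65)-f(.45))/.2)).round(2),"rel mark y",(-np.sin(Y)*d[0]+np.cos(Y)*d[1]).round(4))
E
python3 - <<'E'
from ax import *
sc=lambda u,v:(u/6+215-.4,v/6+165-.4)
sd=lambda u,v:(u/5.5+220-.4,v/5.5+180-.4)
axis("scene",(sc(110,278),sc(510,85)),(sc(240,550),sc(665,328)))
axis("side",(sd(230,126),sd(540,131)),(sd(245,384),sd(535,388)))
h1,h2=onz("scene",sc(152,178),.051),onz("scene",sc(282,117),.051);print(h1,h2)
print("side line pt", onz("side",sd(760,443),.003),onz("side",sd(245,427),.003),"scene line",onz("scene",sc(250,597),.003),onz("scene",sc(780,312),.003))
print("-x end",onz("side",sd(543,250),.06))
s=bot.read_state()
E
```

```text
scene axis y at .565 -0.01 yaw -3.29 rel mark y -0.0385
side axis y at .565 -0.0129 yaw -1.76 rel mark y -0.0415
[ 0.58736418 -0.09994166  0.051     ] [ 0.53750293 -0.0974881   0.051     ]
side line pt [0.41540582 0.03469985 0.003     ] [0.59121474 0.02585605 0.003     ] scene line [0.6459274  0.02309183 0.003     ] [0.43944945 0.03523655 0.003     ]
-x end [0.48887372 0.00180398 0.06      ]
```

```bash
python3 -m handwheel '[[-1,0,0,0,-0.6],[-1,0,0,0,-1],[-1,0,0,0,-1],[-1,0,0,0,-1],[-1,0,0,0,-1],[-1,0,0,0,-1],[-1,0,0,0,-1],[-1,0,0,0,-1]]'; python3 -m handwheel '[[-1,0,0,0,-1],[-1,0,0,0,-1],[-1,0,0,0,-1],[-1,0,0,0,-1],[-1,0,0,0,-1],[-1,0,0,0,-1],[-1,0,0,0,-1],[-1,0,0,0,-1]]';python3 e.py 0.562 -0.185 0.0168 -3
```

```text
time: 10.9
eef_pos: [0.562, -0.1769, 0.0135]
eef_rot: [-2.807, 1.374, 0.005]
force: [-1.0, -0.1, -0.9]
finger_gap: 0.0868
time: 11.57
eef_pos: [0.5647, -0.1606, 0.0127]
eef_rot: [-3.108, 0.243, -0.0]
force: [0.4, -0.2, 0.1]
finger_gap: 0.0872
q [-0.275  0.441  0.631  1.84  -0.339  0.971 -1.219] t 11.5667
p [ 0.5647 -0.1606  0.0127] toolx ang -8.92 tilt z [ 0.002  0.024 -1.   ] F [ 0.41 -0.15  0.05] gap 0.08721790657765534
units [ 0.046  0.978 -0.186]
roll units -1.18
```

```bash
python3 -m handwheel '[[-1,-0.1,0.1,0,-0.6],[-1,-0.1,0.1,-0.1,-0.5],[-1,0,0,0,0],[-1,0,0,0,0],[-1,0,0,0,0],[-1,0,0,0,0],[-1,0,0,0,0],[-1,0,0,0,0]]';python3 e.py 0.560 -0.160 0.016 -3; python3 - <<'E'
from h import *
s=bot.read_state()
snap("scene","s7.png");snap("side","d7.png")
R=Ro.from_rotvec(s["eef_rot"]).as_matrix()
for y in(-.0585,.0585):print(proj("scene",np.array(s["eef_pos"])+R@np.array([0,y,0])),proj("side",np.array(s["eef_pos"])+R@np.array([0,y,0])))
E
```

```text
time: 12.23
eef_pos: [0.5608, -0.1552, 0.0146]
eef_rot: [-3.112, 0.067, -0.001]
force: [0.0, -1.4, 0.9]
finger_gap: 0.087
q [-0.265  0.424  0.609  1.849 -0.323  0.97  -1.123] t 12.2333
p [ 0.5608 -0.1552  0.0146] toolx ang -2.46 tilt z [ 0.001  0.029 -1.   ] F [ 0.04 -1.38  0.88] gap 0.0870448865457767
units [-0.024  0.192 -0.06 ]
roll units 0.11
[251.73265258 203.46004922] [280.61026903 216.75382621]
[219.23523445 174.53496421] [284.3292855  190.92637676]
```

View pics/s7.png

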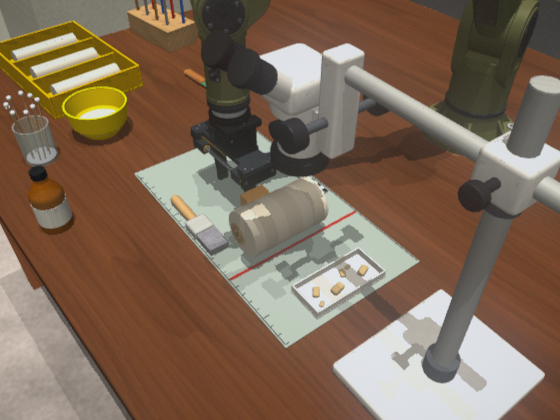

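View pics/d7.png

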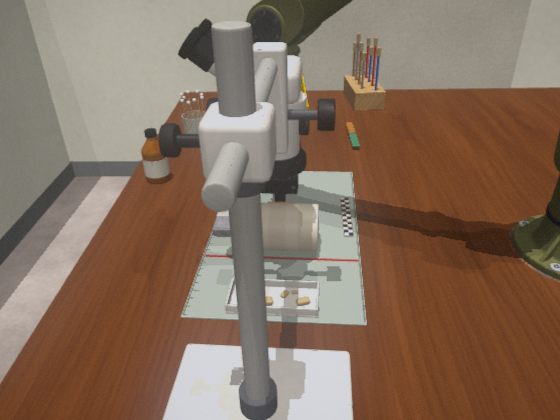

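```bash
python3 - <<'E'
from h import *
for uv in((285,176),(285,192)):
    o,d=ray("side",uv);print(uv,o+d*(-.062-o[1])/d[1])
im=cv2.imread("pics/d7.png");a=cv2.resize(im[120:230,230:350],None,fx=5,fy=5,interpolation=cv2.INTER_CUBIC);cv2.imwrite("pics/d7z.png",a)
im=cv2.imread("pics/s7.png");cv2.imwrite("pics/s7z.png",cv2.resize(im[60:220,180:350],None,fx=3.7,fy=3.7,interpolation=cv2.INTER_CUBIC))
E
```

```text
(285, 176) [ 0.5513721  -0.062       0.13021685]
(285, 192) [ 0.55197563 -0.062       0.09525313]
```

View pics/d7z.png

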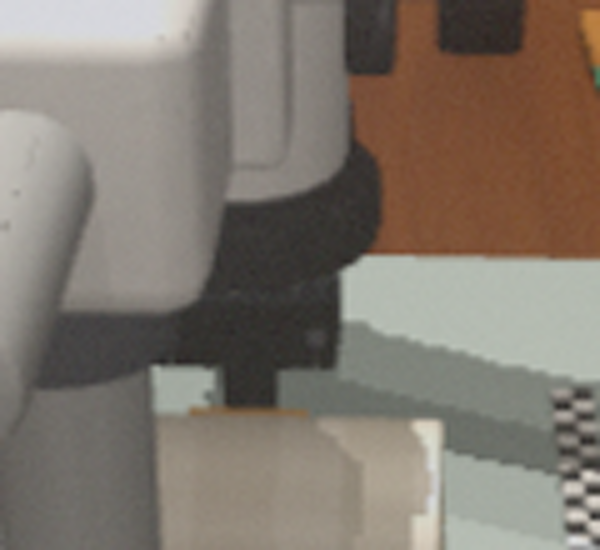

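View pics/s7z.png

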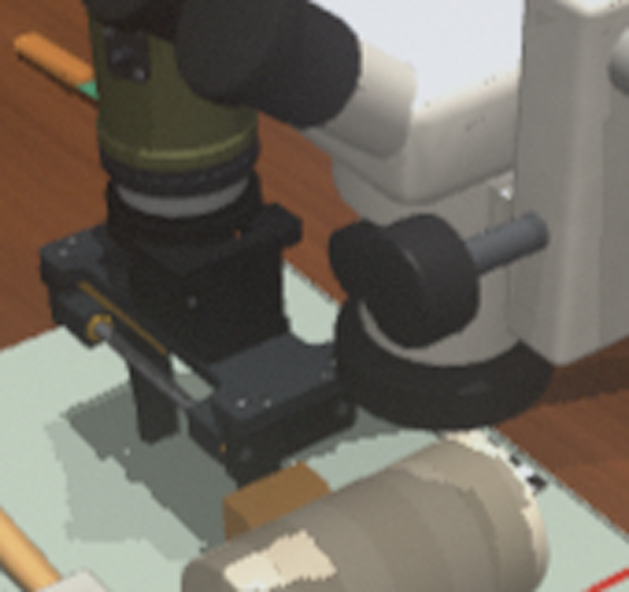

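```bash
python3 -m handwheel '[[-1,0,-0.08,0,0],[-1,0,-0.1,0,0],[-1,0,-0.1,0,0],[-1,0,-0.1,0,0],[-1,0,-0.1,0,0],[-1,0,-0.1,0,0],[-1,0,-0.1,0,0],[-1,0,-0.05,0,0]]';python3 e.py 0.563 -0.118 0.0146 -3; python3 - <<'E'
from h import *
im=snap("scene","s8.png");snap("side","d8.png")
im=cv2.imread("pics/s8.png");cv2.imwrite("pics/sz8.png",cv2.resize(im[165:265,215:345],None,fx=6,fy=6,interpolation=cv2.INTER_CUBIC))
im=cv2.imread("pics/d8.png");cv2.imwrite("pics/dz8.png",cv2.resize(im[180:270,220:360],None,fx=5.5,fy=5.5,interpolation=cv2.INTER_CUBIC))
E
```

```text
time: 13.0
eef_pos: [0.5604, -0.1538, 0.0182]
eef_rot: [-3.131, 0.087, -0.007]
force: [-0.9, -2.2, 0.1]
finger_gap: 0.0867
q [-0.29   0.413  0.62   1.858 -0.301  0.961 -1.162] t 13.0
p [ 0.5604 -0.1538  0.0182] toolx ang -3.19 tilt z [ 0.005  0.009 -1.   ] F [-0.88 -2.24  0.1 ] gap 0.08673427084205444
units [ 0.023 -1.433  0.159]
roll units -0.04
```

View pics/sz8.png

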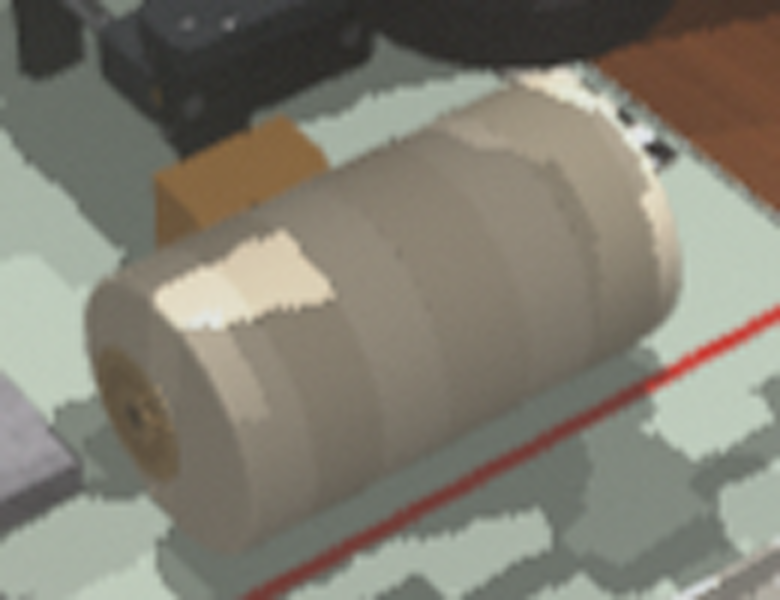

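View pics/dz8.png

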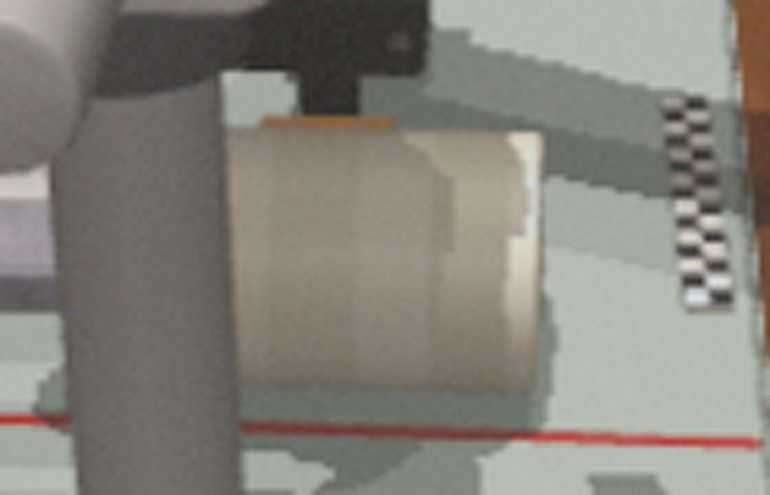

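```bash
python3 -m handwheel '[[-1,0,-0.15,0.1,0],[-1,0,-0.18,0,0],[-1,0,-0.2,0,0],[-1,0,-0.2,0,0],[-1,0,-0.2,0,0],[-1,0,-0.2,0,0],[-1,0,-0.2,0,0],[-1,0,-0.1,0,0]]';python3 e.py 0.563 -0.118 0.0146 -3
```

```text
time: 13.77
eef_pos: [0.5641, -0.1358, 0.0204]
eef_rot: [3.129, -0.107, 0.022]
force: [-1.9, -5.1, 2.7]
finger_gap: 0.0871
q [-0.343  0.398  0.627  1.872 -0.275  0.944 -1.233] t 13.7667
p [ 0.5641 -0.1358  0.0204] toolx ang -3.9 tilt z [ 0.014 -0.011 -1.   ] F [-1.86 -5.1   2.67] gap 0.08710952919466153
units [-0.094 -0.712  0.225]
roll units -0.18
```

```bash
python3 -m handwheel '[[-1,0,-0.12,0.1,0],[-1,0,-0.18,0.1,0],[-1,0,-0.18,0,0],[-1,0,-0.18,0,0],[-1,0,-0.15,0,0],[-1,0,-0.05,0,0],[-1,0,0,0,0],[-1,0,0,0,0]]';python3 e.py 0.563 -0.118 0.0146 -3; cat > z.py <<'E'
from h import *
import sys
n=sys.argv[1]
snap("scene",f"s{n}.png");snap("side",f"d{n}.png")
im=cv2.imread(f"pics/s{n}.png");cv2.imwrite(f"pics/sz{n}.png",cv2.resize(im[165:265,215:345],None,fx=6,fy=6,interpolation=cv2.INTER_CUBIC))
im=cv2.imread(f"pics/d{n}.png");cv2.imwrite(f"pics/dz{n}.png",cv2.resize(im[180:270,220:360],None,fx=5.5,fy=5.5,interpolation=cv2.INTER_CUBIC))
E
python3 z.py 9
```

```text
time: 14.43
eef_pos: [0.5662, -0.1285, 0.0187]
eef_rot: [3.113, -0.121, 0.031]
force: [0.3, -4.1, 1.5]
finger_gap: 0.087
q [-0.371  0.397  0.631  1.879 -0.26   0.928 -1.273] t 14.4333
p [ 0.5662 -0.1285  0.0187] toolx ang -4.42 tilt z [ 0.019 -0.027 -0.999] F [ 0.3  -4.1   1.53] gap 0.08701469146772509
units [-0.165 -0.413  0.151]
roll units -0.28
```

View pics/sz9.png

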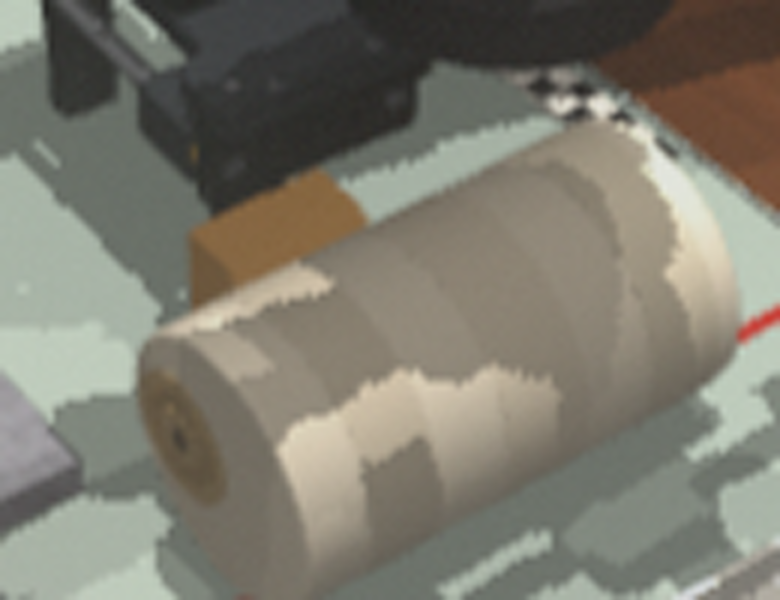

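View pics/dz9.png

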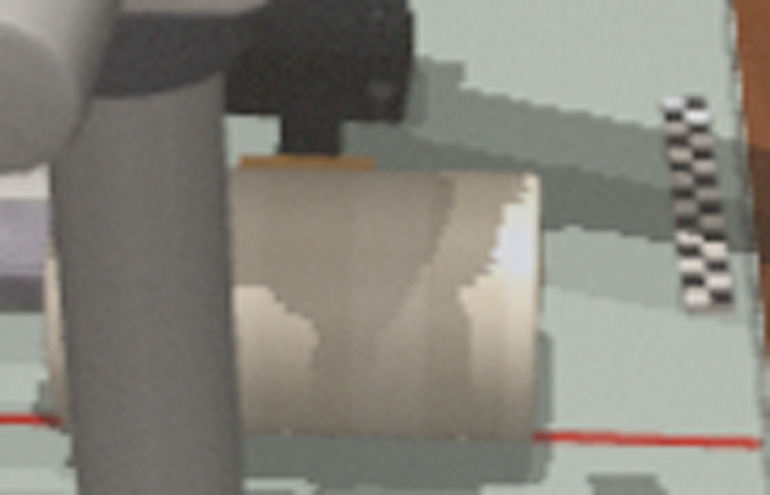

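View pics/s9.png

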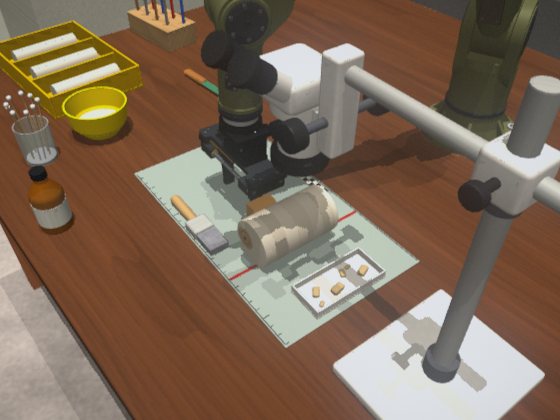

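```bash
python3 - <<'E'
from ax import *
sc=lambda u,v:(u/6+215-.4,v/6+165-.4)
sd=lambda u,v:(u/5.5+220-.4,v/5.5+180-.4)
axis("scene",(sc(165,330),sc(600,125)),(sc(310,595),sc(715,372)))
axis("side",(sd(235,170),sd(535,173)),(sd(240,432),sd(530,437)))
h1,h2=onz("scene",sc(190,237),.051),onz("scene",sc(320,172),.051);print(h1,h2)
print("-x end",onz("side",sd(540,300),.06))
E
```

```text
scene axis y at .565 0.0174 yaw -3.58 rel mark y -0.0112
side axis y at .565 0.0153 yaw -1.51 rel mark y -0.0134
[ 0.59487954 -0.07034915  0.051     ] [ 0.54498602 -0.06879458  0.051     ]
-x end [0.49096161 0.03187937 0.06      ]
```

```bash
python3 -m handwheel '[[-1,0,-0.15,0.1,0],[-1,0,-0.2,0.1,0],[-1,0,-0.2,0,0],[-1,0,-0.2,0,0],[-1,0,-0.2,0,0],[-1,0,-0.05,0,0],[-1,0,0,0,0],[-1,0,0,0,0]]';python3 e.py 0.563 -0.119 0.0146 -3; python3 z.py 10
```

```text
time: 15.2
eef_pos: [0.5687, -0.1223, 0.0188]
eef_rot: [3.093, -0.137, 0.04]
force: [-0.5, -3.9, 1.0]
finger_gap: 0.087
q [-0.401  0.395  0.639  1.885 -0.241  0.916 -1.318] t 15.2
p [ 0.5687 -0.1223  0.0188] toolx ang -5.05 tilt z [ 0.024 -0.047 -0.999] F [-0.48 -3.89  1.02] gap 0.0869960672948068
units [-0.245 -0.118  0.155]
roll units -0.41
```

View pics/sz10.png

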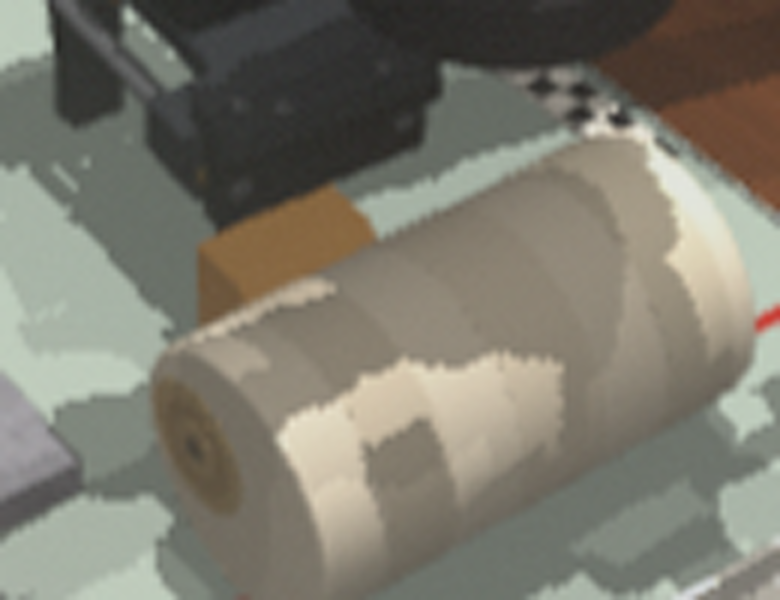

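View pics/dz10.png

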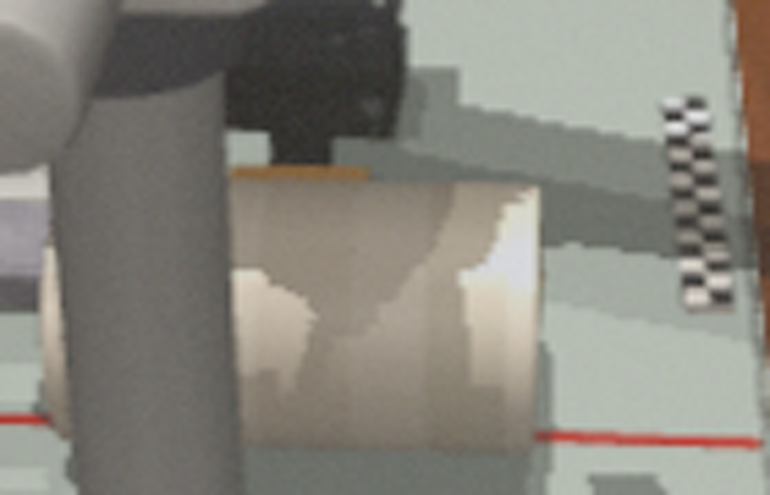

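```bash
python3 - <<'E'
from ax import *
sc=lambda u,v:(u/6+215-.4,v/6+165-.4)
sd=lambda u,v:(u/5.5+220-.4,v/5.5+180-.4)
axis("scene",(sc(180,345),sc(600,138)),(sc(335,595),sc(735,372)))
axis("side",(sd(235,182),sd(530,185)),(sd(243,445),sd(530,450)))
h1,h2=onz("scene",sc(198,247),.051),onz("scene",sc(330,183),.051);print(h1,h2)
print("side line",onz("side",sd(760,443),.003),onz("side",sd(540,437),.003))
E
```

```text
scene axis y at .565 0.0225 yaw -2.96 rel mark y -0.0062
side axis y at .565 0.0227 yaw -1.5 rel mark y -0.006
[ 0.59575648 -0.0651461   0.051     ] [ 0.54586973 -0.0627083   0.051     ]
side line [0.41540582 0.03469985 0.003     ] [0.48984991 0.031425   0.003     ]
```

```bash
python3 -m handwheel '[[-1,0,-0.15,0.1,0],[-1,0,-0.2,0.1,0],[-1,0,-0.2,0,0],[-1,0,-0.2,0,0],[-1,0,-0.05,0,0],[-1,0,0,0,0],[-1,0,0,0,0],[-1,0,0,0,0]]';python3 e.py 0.563 -0.119 0.0146 -3; python3 z.py 11
```

```text
time: 15.97
eef_pos: [0.5712, -0.1177, 0.0174]
eef_rot: [3.077, -0.151, 0.047]
force: [-0.6, -3.5, 2.4]
finger_gap: 0.0869
q [-0.424  0.397  0.644  1.888 -0.228  0.904 -1.352] t 15.9667
p [ 0.5712 -0.1177  0.0174] toolx ang -5.55 tilt z [ 0.027 -0.062 -0.998] F [-0.57 -3.47  2.42] gap 0.08693091226593393
units [-0.325  0.078  0.108]
roll units -0.51
```

View pics/sz11.png

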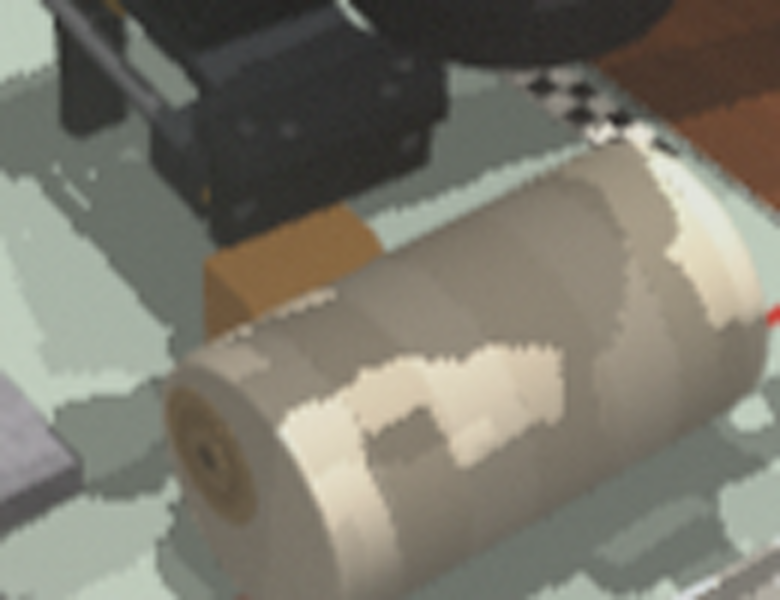

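View pics/dz11.png

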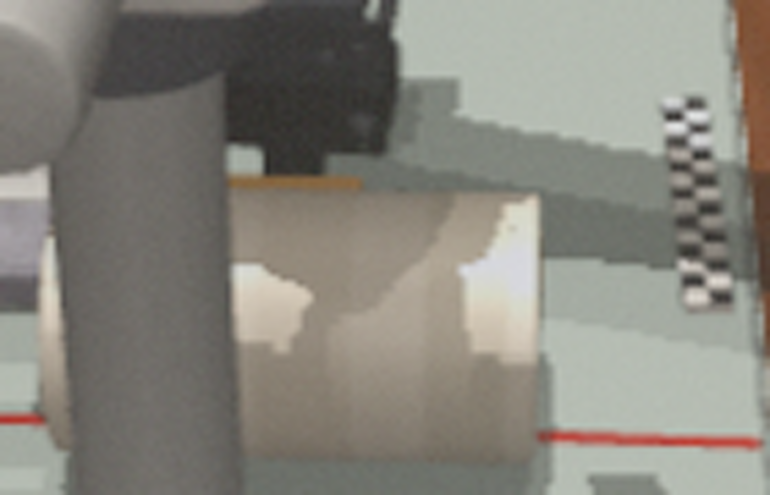

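```bash
python3 - <<'E'
from ax import *
sc=lambda u,v:(u/6+215-.4,v/6+165-.4)
sd=lambda u,v:(u/5.5+220-.4,v/5.5+180-.4)
axis("scene",(sc(190,352),sc(620,142)),(sc(375,582),sc(740,385)))
axis("side",(sd(235,190),sd(535,193)),(sd(243,456),sd(530,459)))
h1,h2=onz("scene",sc(205,260),.051),onz("scene",sc(343,202),.051);print(h1,h2)
E
python3 -m handwheel '[[-1,0,0.1,0,0],[-1,0,0.2,0,0],[-1,0,0.3,0,0],[-1,0,0.5,0,0],[-1,0,0.5,0,0],[-1,0,0.5,0,0],[-1,0,0.5,0,0],[-1,0,0.2,0,0]]';python3 e.py; python3 z.py 12
```

```text
scene axis y at .565 0.0267 yaw -3.64 rel mark y -0.002
side axis y at .565 0.0281 yaw -1.13 rel mark y -0.0006
[ 0.59768573 -0.05909112  0.051     ] [ 0.54840525 -0.05314544  0.051     ]
time: 16.73
eef_pos: [0.5643, -0.1793, 0.0182]
eef_rot: [3.091, -0.136, 0.041]
force: [0.5, 0.3, -0.3]
finger_gap: 0.0868
q [-0.305  0.416  0.648  1.864 -0.261  0.918 -1.205] t 16.7333
p [ 0.5643 -0.1793  0.0182] toolx ang -4.98 tilt z [ 0.024 -0.049 -0.999] F [ 0.54  0.3  -0.26] gap 0.08684465368919118
```

View pics/sz12.png

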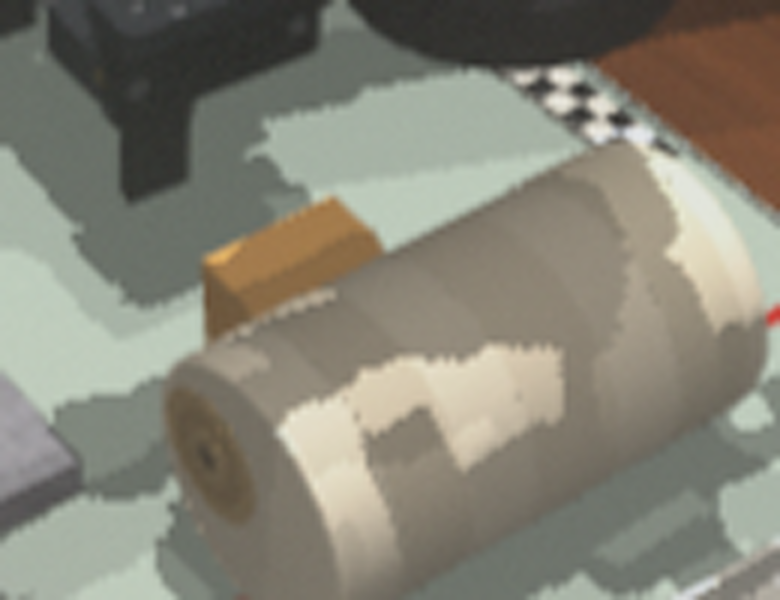

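View pics/dz12.png

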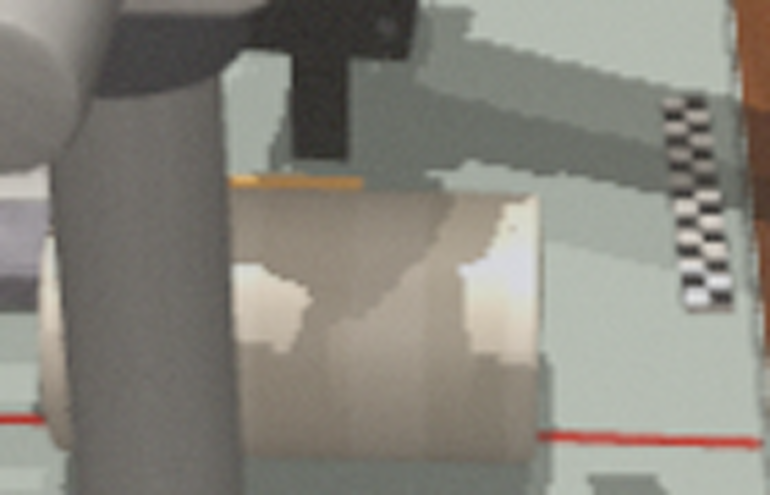

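View pics/s12.png

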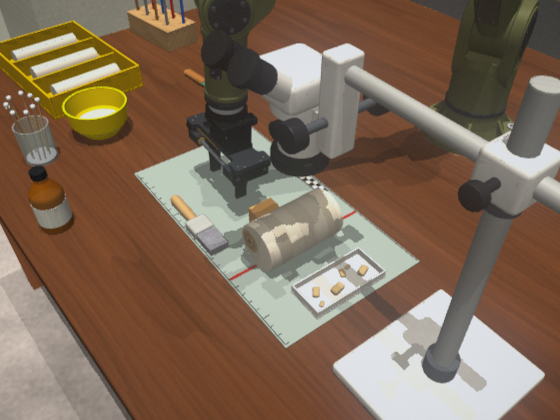

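```bash
python3 -m handwheel '[[-1,0,0.2,0,0],[-1,0,0.2,0,0],[-1,0,0.2,0,0],[-1,0,0,0,0],[-1,0,0,0,0],[-1,0,0,0,0],[-1,0,0,0,0],[-1,0,0,0,0]]';python3 e.py; python3 z.py 13; python3 - <<'E'
import cv2,numpy as np
for n,sl in(("s",np.s_[195:275,243:345]),("d",np.s_[212:265,262:320])):
    a=cv2.imread(f"pics/{n}12.png")[sl].astype(int);b=cv2.imread(f"pics/{n}13.png")[sl].astype(int);print(n,(abs(a-b).max(2)>40).mean())
a=cv2.imread("pics/d0.png") if 0 else cv2.imread("pics/side0.png");b=cv2.imread("pics/d13.png")
for nm,sl in(("scale",np.s_[195:240,335:360]),("tray",np.s_[278:315,262:325])):print(nm,(abs(a[sl].astype(int)-b[sl].astype(int)).max(2)>50).mean())
from ax import *
sd=lambda u,v:(u/5.5+220-.4,v/5.5+180-.4)
print("-x end",onz("side",sd(540,330),.06))
E
```

```text
time: 17.5
eef_pos: [0.5638, -0.1902, 0.0181]
eef_rot: [3.095, -0.129, 0.04]
force: [-1.3, -0.4, -0.2]
finger_gap: 0.0871
q [-0.281  0.422  0.647  1.856 -0.27   0.922 -1.175] t 17.5
p [ 0.5638 -0.1902  0.0181] toolx ang -4.73 tilt z [ 0.024 -0.045 -0.999] F [-1.25 -0.37 -0.2 ] gap 0.08710556743575548
s 0.003799019607843137
d 0.0
scale 0.27644444444444444
tray 0.0
-x end [0.49157561 0.04912206 0.06      ]
```

View pics/sz13.png

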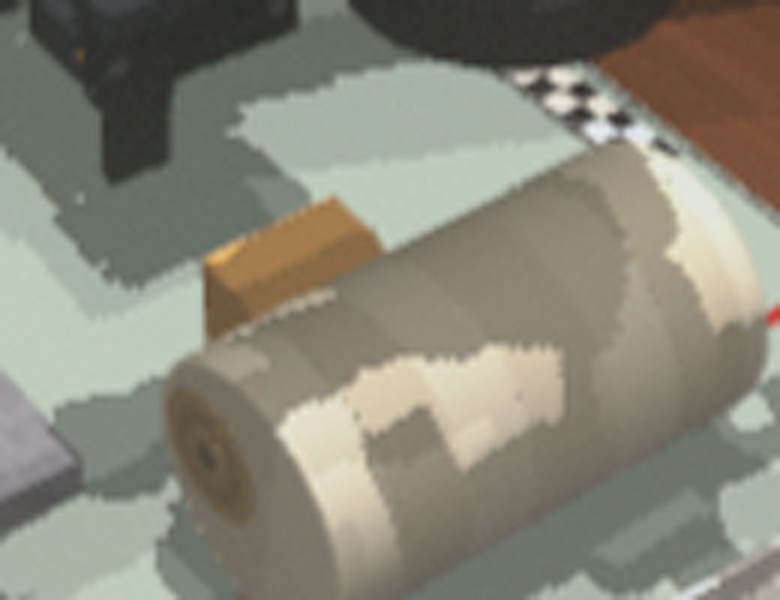

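Nothing has moved between the last two views: the core is still at (208,457) in the crop and the chock at (290,255). The pixel change at the scale bar comes from the arm's shadow, because its outline is in the same place. I'm handing in.

```bash
python3 -c "
from rig import bot
print(bot.finish_job())"
```

```text
the job is handed in; nothing more can be done
None
```

The tusk section is on the red line under the microscope, with the chock holding it from the side it came from. I handed the job in at about 17.5 s; no verdict was reported.

**What I did:** I pinched the chock, set it down square behind the specimen and rolled the specimen along with it. I let go about 40 mm short of the line. The moves could not lean the gripper back, so I turned it 90° and pushed the chock's heel with one open finger, which kept the wrist clear of the microscope. Then I backed off about 70 mm.

**Last checks:**

| Check | Result | Limit |
|---|---|---|
| Axis to the line | −2.0 mm (scene camera), −0.6 mm (side camera) | ±8 mm |
| Along the line from the mark | about +13 mm (estimate from one end of the specimen) | ±30 mm |
| Parallel to the line | within about 2° | 7° |
| Highest tool force, read at the end of each move | about 6 N | 20 N on the specimen |

- **At rest:** after I let go, the specimen and chock looked the same in two views 0.8 s apart.
- **Bystanders:** the tray region was unchanged. The scale bar and brush looked in place by eye.
- **Disagreements:** the two cameras differed by about 2° on the specimen's angle. A pixel comparison flagged the scale bar, but that was the arm's shadow.
- **Not measured:** the force between chock and specimen, and any contact with the microscope. I saw no contact in the pictures.

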